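# Level the sprung bench shelf with its screw foot

## Robot

A 6-joint arm with a two-finger parallel gripper is mounted at the origin on a cart in front of the work surface, level with it; the furniture and walls round the work are solid. World frame = base frame: x ahead of the robot, y to its left, z up, the work surface at z = 0. Lengths are in m, angles in rad, forces in N, time in s.
With the tool pointing down it reaches from about 0.35 to 0.775 m from the base axis. Payload 7.3 kg.
Tool frame: the origin (TCP) lies at the centre of the arm's flange, where the gripper is bolted on; the fingertips stand 178 mm ahead of it and the grasp point (between the pads) lies 159 mm ahead of it; z points along the fingers, y is the line along which they close (so a half turn about z gives the same grasp; the last joint's range is limited). The gripper opens to 92 mm and grips with 3 to 60 N. Pads are 19 mm wide; open, the fingers measure 130 mm over their backs; the gripper's body (75 mm by 190 mm) begins 47 mm behind the grasp point.
Start: joints at [-1.487, 0.342, 1.524, -0, 1.275, -0.146], TCP at [0.12, -0.511, 0.405] pointing down, gripper open.
Joint ranges: [-2.53, 2.53], [-0.77, 2.02], [0.04, 2.7], [-1, 4.14], [0.28, 2.66], [-3.11, 3.11]. Speed limits (rad/s): [2.57, 2.57, 3.14, 3.14, 3.14, 3.14].

## Interface

Orientations are given as [roll, pitch, yaw] about the fixed x, y, z axes, in that order (R = Rz(yaw) Ry(pitch) Rx(roll)).
In Python, from cell import robot gives the robot as it stands.
- The arm moves only by the shell command python3 -m pendant [OPENING] [FORCE], which reads ROWS from standard input. ROWS is a JSON list that holds a single list of rows (three levels of brackets), with 1 to 8 rows, each of 6 numbers: dx, dy, dz in m, then a rotation vector rx, ry, rz in rad; each row shifts and turns the commanded pose from where the row before left it, along the tool's axes as they then stand; what a row does not reach is not made up. A row lasts 1/12 s, in which the tool goes at most 0.0417 m and 0.125 rad, less where a joint would pass 70% of its speed; a pose out of reach is approached as far as the arm can. OPENING is the finger opening in m, set as the command begins (- or left out keeps the last). The fingers move at their own pace and stop on an object; FORCE is the grip in N (left out, the last holds). Time passes only in rows, so rows that do not move let the fingers close. It prints the time, the measured TCP pose, the force, the opening and the grip force at its end. Input that does not fit is refused with a message, and nothing moves.
- robot.observe(): the state, without advancing time (a new reading comes with each control period).
- robot.read_camera(name): name is "scene" or "top" or "wrist"; returns a dict with "image" (420x560x3 uint8, red, green, blue), "fx", "fy", "cx", "cy" (pixels), "pose" (4x4, takes a point from camera to world coordinates). Camera axes: x right, y down, z forward; pixel columns grow to the right and rows downward; lengths in m; the calibration is good to about 2 mm. A picture is of the moment at which its call begins. There is no depth.
- robot.hand_in(): hands the job in; it is judged then, once.
The state is a dict: "time": time; "qpos": joint angles; "qvel": joint speeds; "joint_efforts": joint torques, N m; "tool_pos": TCP position; "tool_rot": TCP orientation; "contact_force": force on the tool from outside, world axes, zero at the start; "torque": the same for the moment, N m; "opening": finger opening in m; "grip_force": force on a finger pad.
Only numpy, scipy, OpenCV 4.12 (cv2) and the standard library are available. Lean on these libraries where they do the work, as an engineer would, in place of code of your own. Each camera call takes 0.05 s, during which the arm holds its last target. There are 200 camera calls.

## Task

Plug the spirit level into the socket of the small hinged shelf until it sits flush, and let go of it. Then grip the bar knob of the shelf's levelling foot and press it down until the foot stands on the pad below; only then turn the knob, never letting the shelf spring up, until the bubble rests between the two lines. Finish still gripping and pressing the knob, with the foot firmly (not hard) on its pad and the bubble between the lines, and leave the other things on the bench where they are.

Things in the scene. Friction and masses are not known exactly. Their poses are not given: they have to be found in the camera images.
- level: Loose spirit level, 0.1 to 0.25 kg: aluminium bar 90 x 26 x 24 mm (x, y, z), black end caps, over a dark block plug 44 x 20 x 14 mm (tapered at its foot). Origin: centre of the plug's underside; the bar spans 14 to 38 mm above it. x along the bar, z up. Works either way round; grip across y. On top a greenish vial with two black lines 22 mm apart and a whitish bubble 14 mm long.
- bubble (a joint): Position (m) of the bubble along the level's own x from the middle of the vial, -0.018 to 0.018; within 4 mm of 0 it is between the lines. The bubble runs to the higher end, about 0.6 mm per milliradian of tilt (full scale at 30 mrad), and takes about 2 s to settle.
- plate: Shelf: aluminium plate 210 x 90 x 16 mm on a steel base. Origin: on its hinge axis (y), in its underside; x along the plate, from knob end to hinge end; z out of its top (z = 16 mm). Spans x = -208 to 2 mm. A spring lifts the knob end to 0.06 rad above level when left alone; about 4 N down on the knob overcomes it, so it is level only while pressed.
- socket (a point): Centre of the mouth of the rectangular socket in the top of the plate (65 mm from the hinge axis), right through the plate, 47 x 23 mm with a small chamfer, long side along the plate's x; axes as the plate's. Seated, the level's bar lies flush on the plate and the level's origin is 14 mm under this point.
- knob: Black foot knob on the plate's top, 180 mm from the hinge axis: round flange 48 mm across, 6 mm thick, with an upright bar 42 x 14 x 24 mm. Origin: centre of the flange's underside; x along the bar, which spans 6 to 30 mm above it. Grip across y; fingertips may push on the flange. At the start the bar stands 0.5 to 1.25 rad counter-clockwise (from above) of the plate's x: foot too short.
- foot: Rubber-tipped foot of the knob's screw, under the plate. Knob turned clockwise (from above) lengthens it 5 mm per rad, raising the pressed knob end by 28 mrad per rad; level is near where the bar lies along the plate's x. Friction 0.1 N m; stays where left. Origin on its axis, in the plate's underside at that setting.
- pad: Steel disc, 40 mm diameter, 4 mm thick, on the shelf's base under the foot; origin in the centre of its underside. Left alone, the foot hangs 13 to 17 mm above it. A push of 12 to 20 N on the knob overcomes the spring and stands the foot firmly on it; the rubber gives under 1 mm.
- matchbox: Bystander: matchbox 54 x 37 x 16 mm; origin at the underside.
- dish: Bystander: small glass bowl, 69 mm diameter, 36 mm high; origin at the underside.
- bench_block: Bystander: square steel block 64 x 64 x 20 mm; origin at the underside.
- clamp_block: Bystander: wooden block 60 x 31 x 25 mm; origin at the underside.
- pliers: Bystander: pliers with coloured grips, 149 mm long; origin at the underside.
- calliper: Bystander: steel calliper, 150 mm long; origin at the underside.
There are look-alikes about, which are no part of the job. Of the things like the level, leave any that is orange; of the rest the larger one is meant.

How it is judged:
By the outcome, as a careful person would: the job done as asked, in the order asked, and still so for the second after the job is handed in, while the arm keeps its last pose, push and grip.
It also fails if it takes over 67 s, if anything falls off the work surface, if the arm or the gripper's body presses on something with over 40 N, if the wrist force passes 120 N, or if a joint passes its speed limit or range.

## Working session

There is one attempt and no reset: what is moved stays moved. The work goes in short steps, Python scripts to look and compute and a shell command to move; the robot and the scene stay as the last step left them, time stands still between calls to the robot, and variables do not carry over. Pictures are saved under pics/ and viewed, at most 10 in all, crops included, and the job is handed in when it is done.

```bash
ls; mkdir -p pics; python3 - <<'E'
from cell import robot
import cv2,numpy as np
for n in["scene","top"]:
    c=robot.read_camera(n); cv2.imwrite(f"pics/{n}0.png",c["image"][:,:,::-1]); print(n,c["fx"],c["cx"],c["cy"],np.round(c["pose"],3).tolist())
s=robot.observe(); print({k:np.round(v,3).tolist() for k,v in s.items()})
E
```

```text
pics
scene 488.09403336638394 281.81763640134227 206.88126299485344 [[-0.56, -0.358, 0.747, -0.374], [-0.828, 0.264, -0.495, 0.724], [-0.021, -0.896, -0.444, 0.589], [0.0, 0.0, 0.0, 1.0]]
top 415.6690432724471 287.0846386099775 205.4113759370942 [[-0.021, -0.997, 0.074, 0.46], [-1.0, 0.022, 0.011, 0.118], [-0.012, -0.074, -0.997, 1.078], [0.0, 0.0, 0.0, 1.0]]
{'time': 0.1, 'qpos': [-1.487, 0.343, 1.525, 0.0, 1.275, -0.146], 'qvel': [-0.0, -0.0, -0.003, 0.001, 0.0, -0.0], 'joint_efforts': [0.001, -43.201, -24.469, 0.072, 0.053, -0.0], 'tool_pos': [0.12, -0.511, 0.404], 'tool_rot': [-3.14, -0.0, 0.23], 'contact_force': [-0.377, -0.151, 0.049], 'torque': [0.003, -0.03, -0.001], 'grip_force': 0.0, 'opening': 0.092}
```

View pics/top0.png

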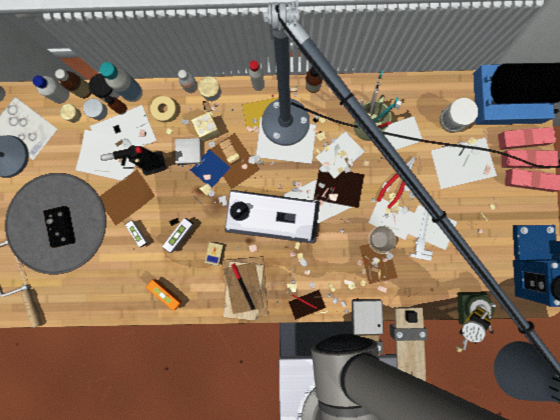

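View pics/scene0.png

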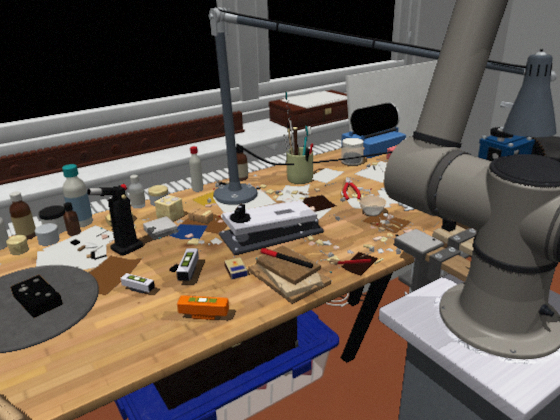

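The top view shows the target level (white/aluminium, the larger one) at about px (177,235). The smaller look-alike is at (136,233) and the orange one at (163,293). The shelf runs from the knob at (240,211) to the socket at (286,217). A lamp boom crosses from (283,15) to (535,370), so I'll triangulate it and enlarge the work area.

```bash
cat > h.py <<'E'
import numpy as np,cv2
from cell import robot
def ray(c,u,v):
    P=np.array(c["pose"]);d=P[:3,:3]@np.array([(u-c["cx"])/c["fx"],(v-c["cy"])/c["fy"],1]);return P[:3,3],d
def onz(c,u,v,z):
    o,d=ray(c,u,v);return o+d*(z-o[2])/d[2]
def tri(c1,p1,c2,p2):
    o1,d1=ray(c1,*p1);o2,d2=ray(c2,*p2)
    t=np.linalg.lstsq(np.c_[d1,-d2],o2-o1,rcond=None)[0]
    a=o1+t[0]*d1;b=o2+t[1]*d2;return (a+b)/2,np.linalg.norm(a-b)
def proj(c,X):
    P=np.array(c["pose"]);q=P[:3,:3].T@(np.array(X)-P[:3,3]);return c["fx"]*q[0]/q[2]+c["cx"],c["fy"]*q[1]/q[2]+c["cy"]
E
python3 - <<'E'
from h import *
np.set_printoptions(precision=3,suppress=True)
t=robot.read_camera("top");s=robot.read_camera("scene")
for n,a,b in [("poletop",(283,15),(216,18)),("head",(530,368),(538,72)),("base",(287,120),(237,193)),("knob",(240,209),(240,208)),("sock",(286,217),(288,213)),("level",(177,235),(187,260))]: print(n,*tri(t,a,s,b))
for p in [(177,235),(136,233),(163,293),(240,211),(286,217)]: print(onz(t,*p,.03))
a=cv2.resize(t["image"][180:320,110:330,::-1],(800,509),interpolation=cv2.INTER_CUBIC);cv2.imwrite("pics/z.png",a)
E
```

```text
poletop [0.796 0.129 0.472] 0.008467007338605776
head [ 0.21  -0.292  0.363] 0.05063400364117225
base [0.765 0.125 0.002] 0.0013672743659872942
knob [0.527 0.243 0.084] 0.0016727961129066895
sock [0.505 0.129 0.046] 0.008182607734687162
level [0.469 0.409 0.034] 0.001603756419029537
[0.468 0.409 0.03 ]
[0.476 0.513 0.03 ]
[0.325 0.444 0.03 ]
[0.526 0.249 0.03 ]
[0.508 0.133 0.03 ]
```

View pics/z.png

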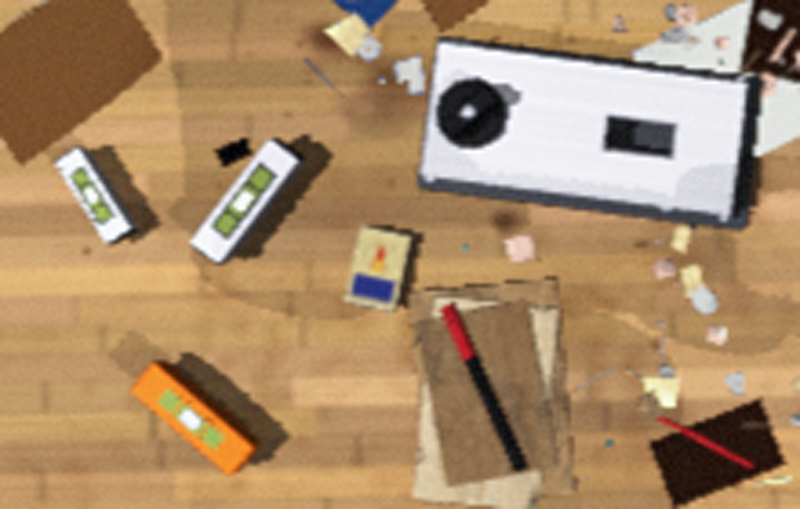

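The crop shows the target level at px (177,235) with its long axis running up and to the right, and the socket and knob are clear. The boom comes next, from intersecting the two view planes.

```bash
python3 - <<'E'
from h import *
np.set_printoptions(precision=3,suppress=True)
t=robot.read_camera("top");s=robot.read_camera("scene")
def pl(c,a,b):
    o,d=ray(c,*a);_,e=ray(c,*b);n=np.cross(d,e);return n/np.linalg.norm(n),o
n,o=pl(s,(240,20),(510,68))
for p in [(283,15),(306,42),(400,165),(470,258),(520,325),(545,358)]:
    q,d=ray(t,*p);k=n@(o-q)/(n@d);print(p,q+k*d)
im=t["image"]
# level mask: bright low-sat blob near (177,235)
h=cv2.cvtColor(im,cv2.COLOR_RGB2HSV)
def blob(m,c,name):
    k,l,st,ce=cv2.connectedComponentsWithStats(m.astype(np.uint8))
    i=min(range(1,k),key=lambda i:np.hypot(*(ce[i]-c))-(st[i,4]>15)*50)
    pts=np.argwhere(l==i)[:,::-1].astype(np.float32);print(name,st[i],ce[i],cv2.minAreaRect(pts));return pts
w=(h[...,2]>150)&(h[...,1]<50)
wg=w|((h[...,0]>30)&(h[...,0]<70)&(h[...,1]>60)&(np.indices(w.shape)[0]>205))
for m,nm in((w,"w"),(wg,"wg")):
  roi=np.zeros_like(m);roi[210:260,155:200]=1
  blob(m&roi,(177,235),nm)
g=(h[...,0]>33)&(h[...,0]<75)&(h[...,1]>80);roi=np.zeros_like(g);roi[215:255,160:196]=1
blob(g&roi,(177,235),"green")
pts=np.argwhere((g&roi)|(w&roi))[:,::-1].astype(np.float32); r=cv2.minAreaRect(cv2.convexHull(pts));print("all",r)
b=cv2.boxPoints(r);W=np.array([onz(t,*p,.038) for p in b]);print(W.tolist(),W.mean(0))
dk=(h[...,2]<90);roi=np.zeros_like(dk);roi[208:228,270:300]=1
p=blob(dk&roi,(286,217),"sock");b=cv2.boxPoints(cv2.minAreaRect(p));print(np.array([onz(t,*q,.06) for q in b]))
for (x,y) in ((165,248),(160,240),(190,222)): print(im[y,x])
E
```

```text
(283, 15) [0.791 0.125 0.477]
(306, 42) [0.752 0.091 0.469]
(400, 165) [ 0.567 -0.052  0.434]
(470, 258) [ 0.419 -0.164  0.408]
(520, 325) [ 0.308 -0.247  0.388]
(545, 358) [ 0.253 -0.29   0.378]
w [162 218  30  34 274] [176.401 234.971] ((176.5010986328125, 234.88319396972656), (10.37337875366211, 36.026466369628906), 37.405357360839844)
wg [162 218  30  34 349] [176.433 234.96 ] ((176.5010986328125, 234.88319396972656), (10.37337875366211, 36.026466369628906), 37.405357360839844)
green [177 226   8   8  33] [180.697 229.333] ((180.50001525878906, 229.5), (4.242640495300293, 7.071067810058594), 45.0)
all ((176.5010986328125, 234.88319396972656), (10.37337875366211, 36.026466369628906), 37.405357360839844)
[[0.4416172544827217, 0.4457013534936303, 0.038000000000000034], [0.5120405253904942, 0.39066663825249603, 0.038000000000000034], [0.49578532762335126, 0.3699809882821159, 0.038000000000000034], [0.425529493903564, 0.4250323765213281, 0.038000000000000034]] [0.469 0.408 0.038]
sock [276 212  19  11 148] [285.176 217.149] ((285.3783874511719, 217.229736328125), (18.248287200927734, 8.219949722290039), 9.462321281433105)
[[0.5   0.158 0.06 ]
 [0.52  0.154 0.06 ]
 [0.512 0.11  0.06 ]
 [0.492 0.114 0.06 ]]
[225 229 235]
[156 118  81]
[101 100 107]
```

Boom heights come out at 0.38–0.48 m, with the lamp head at about (0.25,-0.29). I'll raise the tool over it, then swing about the base on a circle of r≈0.42, which keeps tool y radial.

```bash
echo '[[[0, 0, -0.04, 0, 0, 0], [0, 0, -0.04, 0, 0, 0], [0, 0, -0.04, 0, 0, 0], [0, 0, -0.04, 0, 0, 0], [0, 0, -0.04, 0, 0, 0], [0, 0, -0.04, 0, 0, 0], [0, -0.035, 0, 0, 0, 0], [0, -0.035, 0, 0, 0, 0]]]' | python3 -m pendant 0.06 && echo '[[[0, -0.035, 0, 0, 0, 0], [0, 0, 0, 0, 0, 0]]]' | python3 -m pendant; python3 -c "
from h import *
s=robot.observe();print(s['qpos'],s['contact_force'],s['tool_pos'])"
```

```text
time: 0.97
tool_pos: [0.1036, -0.4442, 0.6467]
tool_rot: [3.136, 0.001, 0.23]
contact_force: [-1.2, -0.3, -0.2]
opening: 0.0601
grip_force: 0.0
time: 1.13
tool_pos: [0.0952, -0.4041, 0.6463]
tool_rot: [3.141, 0.001, 0.23]
contact_force: [-0.1, -1.1, 1.4]
opening: 0.0604
grip_force: 0.0
[-1.52435861e+00  5.90922765e-02  1.23724640e+00 -3.35312282e-04
  1.84409139e+00 -1.83589356e-01] [-0.11308507 -1.135329    1.37321911] [ 0.0952147  -0.40406871  0.64625701]
```

```bash
echo '[[[0.041, -0.002, 0, 0, 0, -0.099], [0.041, -0.002, 0, 0, 0, -0.099], [0.041, -0.002, 0, 0, 0, -0.099], [0.041, -0.002, 0, 0, 0, -0.099], [0.041, -0.002, 0, 0, 0, -0.099], [0.041, -0.002, 0, 0, 0, -0.099], [0.041, -0.002, 0, 0, 0, -0.099], [0.041, -0.002, 0, 0, 0, -0.099]]]' | python3 -m pendant && echo '[[[0.041, -0.002, 0, 0, 0, -0.099], [0.041, -0.002, 0, 0, 0, -0.099], [0.041, -0.002, 0, 0, 0, -0.099], [0.041, -0.002, 0, 0, 0, -0.099], [0.041, -0.002, 0, 0, 0, -0.099], [0.041, -0.002, 0, 0, 0, -0.099], [0.041, -0.002, 0, 0, 0, -0.099], [0.041, -0.002, 0, 0, 0, -0.099]]]' | python3 -m pendant && echo '[[[0.041, -0.002, 0, 0, 0, -0.099], [0.041, -0.002, 0, 0, 0, -0.099], [0.041, -0.002, 0, 0, 0, -0.099], [0.041, -0.002, 0, 0, 0, -0.099], [0.041, -0.002, 0, 0, 0, -0.099], [0, 0.04, 0.03, 0, 0, 0], [0, 0.04, 0.03, 0, 0, 0], [0, 0, 0, 0, 0, 0]]]' | python3 -m pendant
```

```text
time: 1.8
tool_pos: [0.3568, -0.2204, 0.6443]
tool_rot: [-3.141, -0.0, 1.027]
contact_force: [0.9, -0.9, -0.2]
opening: 0.06
grip_force: 0.0
time: 2.47
tool_pos: [0.4044, 0.0966, 0.6443]
tool_rot: [-3.141, -0.0, 1.819]
contact_force: [1.7, 0.7, 0.8]
opening: 0.06
grip_force: 0.0
time: 3.13
tool_pos: [0.3608, 0.3223, 0.5879]
tool_rot: [-3.132, -0.002, 2.311]
contact_force: [0.3, -0.7, -0.9]
opening: 0.0596
grip_force: 0.0
```

```bash
echo '[[[0, 0.019, 0.036, 0, 0, -0.028], [0, 0.019, 0.036, 0, 0, -0.028], [0, 0.019, 0.036, 0, 0, -0.028], [0, 0.019, 0.036, 0, 0, -0.028], [0, 0.019, 0.036, 0, 0, -0.027], [0, 0.019, 0.036, 0, 0, -0.027], [0, 0.019, 0.02, 0, 0, 0], [0, 0, 0, 0, 0, 0]]]' | python3 -m pendant && echo '[[[0, 0, 0, 0, 0, 0], [0, 0, 0, 0, 0, 0]]]' | python3 -m pendant; python3 - <<'E'
from h import *
np.set_printoptions(precision=4,suppress=True)
c=robot.read_camera("wrist");cv2.imwrite("pics/w1.png",c["image"][:,:,::-1]);print(c["pose"],c["fx"],c["cx"],c["cy"]);s=robot.observe();print(s["tool_pos"],s["tool_rot"],s["qpos"]);print(proj(c,(.469,.408,.038)))
E
```

```text
time: 3.8
tool_pos: [0.4492, 0.417, 0.3522]
tool_rot: [-3.133, -0.003, 2.475]
contact_force: [-0.2, -0.8, 0.5]
opening: 0.0601
grip_force: 0.0
time: 3.97
tool_pos: [0.4484, 0.4158, 0.3598]
tool_rot: [3.141, 0.0, 2.475]
contact_force: [-0.1, 0.5, 0.8]
opening: 0.0599
grip_force: 0.0
[[ 0.6183  0.7478  0.242   0.3832]
 [ 0.786  -0.5883 -0.1902  0.468 ]
 [ 0.0001  0.3078 -0.9515  0.3404]
 [ 0.      0.      0.      1.    ]] 320.9554355694006 279.1898899331964 210.2525895012775
[0.4483 0.4157 0.3605] [3.1392 0.0009 2.4746] [ 0.6224  0.5346  1.3398 -0.0002  1.2647 -0.2813]
(np.float64(285.09420276635075), np.float64(216.67985879838045))
```

View pics/w1.png

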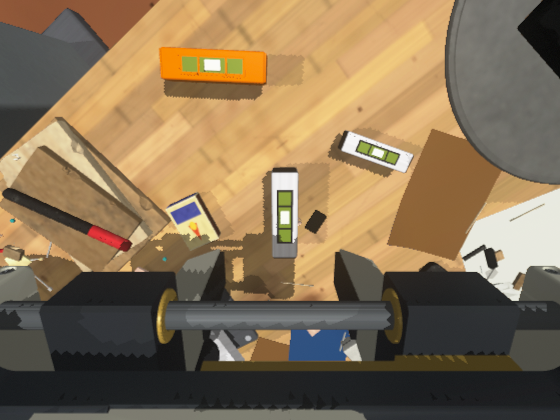

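The wrist view shows the level upright in the image at about (285,215), with its vial centre near (285,218). That agrees with the projected estimate (285,217), so the yaw is right. Refining it now.

```bash
cat >> h.py <<'E'
def vial(c,roi,z=.038):
    u0,u1,v0,v1=roi;im=c["image"];h=cv2.cvtColor(im,cv2.COLOR_RGB2HSV)
    g=((h[...,0]>30)&(h[...,0]<75)&(h[...,1]>80)).astype(np.uint8);m=np.zeros_like(g);m[v0:v1,u0:u1]=1;g=cv2.morphologyEx(g&m,cv2.MORPH_OPEN,np.ones((3,3)))
    p=np.argwhere(g)[:,::-1].astype(np.float32);r=cv2.minAreaRect(p);b=cv2.boxPoints(r)
    W=np.array([onz(c,*q,z) for q in b]);e=[W[1]-W[0],W[2]-W[1]];e.sort(key=np.linalg.norm)
    return r,W.mean(0),[np.linalg.norm(x) for x in e],np.arctan2(e[1][1],e[1][0])
def go(x,y,z,yaw):
    s=robot.observe();p=s["tool_pos"];w=s["tool_rot"][2];d=np.array([x,y])-p[:2]
    print("tool dx %.4f dy %.4f dz %.4f rz %.4f"%(d@[np.cos(w),np.sin(w)],d@[np.sin(w),-np.cos(w)],p[2]-z,-((yaw-w+np.pi)%(2*np.pi)-np.pi)))
E
python3 - <<'E'
from h import *
np.set_printoptions(precision=4,suppress=True)
c=robot.read_camera("wrist")
r,W,L,a=vial(c,(265,305,165,260));print(r,W,L,a)
im=c["image"].astype(int)
for v in (180,200,230,245): print(v,im[v,264:306].sum(1)//3)
print(im[155:175,285].sum(1)//3, im[235:270,285].sum(1)//3,im[235:270,276].sum(1)//3)
for uv in ((285,168),(285,258)): print(onz(c,*uv,.038))
go(*W[:2],.18,a); go(*W[:2],.18,a+np.pi)
E
```

```text
((283.9999694824219, 215.99998474121094), (11.999998092651367, 49.99999237060547), 0.0) [0.4688 0.4072 0.038 ] [np.float64(0.01168872254002702), np.float64(0.05283092707218186)] 2.473837734704299
180 [ 95  97  97  98  99  98 103 152 222 237 239 240 242 241 238 237 238 241
 241 241 241 242 241 240 239 238 239 240 242 244 242 239 233 196 130 137
 137 138 138 140 138 138]
200 [ 87  87  87  89  89  87  88 143 220 235 238 230 161  60  90 121 121 121
 120 120 121 121 121 122 122 121 107  55 164 244 241 236 224 187 143 144
 143 143 141 140 143 144]
230 [ 87  87  86  86  84  86  88 129 201 229 237 239 219  51  81 118 118 119
 118 119 119 118 119 118 120 114  89  69 174 242 239 234 201 147 154 154
 154 153 153 153 155 158]
245 [ 90  91  92  93  94  94  94 104 124 130 128 129 133 131 127 126 127 129
 130 132 130 130 129 129 126 126 128 131 132 131 129 121 118 157 182 181
 180 179 180 180 180 181]
[170 168 167 165 167 170 171 170 170 170 168 155  60  47  47  49  66 150
 235 241] [118 118 118 118 118 110  75 101 167 129 130 129 129 129 129 128 130 128
 128 127 127 112  66  96  98  98  98  97  97  97  97  93  93  93  93] [114 114 113 114 113 113 113 116 127 132 133 132 132 132 132 132 130 131
 131 130 130 115  65  99  98 100  98  98  96  97  98  98  99  98  98]
[0.4307 0.438  0.038 ]
[0.5055 0.3799 0.038 ]
tool dx -0.0214 dy 0.0061 dz 0.1809 rz 0.0007
tool dx -0.0214 dy 0.0061 dz 0.1809 rz -3.1409
```

```bash
python3 - <<'E'
from h import *
np.set_printoptions(precision=4,suppress=True)
c=robot.read_camera("wrist");t=robot.read_camera("top");s=robot.read_camera("scene")
def cen(c,u0,u1,v0,v1):
    g=cv2.cvtColor(c["image"],cv2.COLOR_RGB2GRAY)[v0:v1,u0:u1]<48;p=np.argwhere(g);return p[:,::-1].mean(0)+[u0,v0],len(p),np.ptp(p,axis=0)
a=cen(c,302,330,205,236);b=cen(t,168,180,216,226);print(a,b);print(tri(c,a[0],t,b[0]),onz(c,*a[0],0),onz(t,*b[0],0))
print(c["image"][222,310:324].tolist())
cv2.imwrite("pics/s2.png",cv2.resize(s["image"][195:320,90:340,::-1],(800,400),interpolation=cv2.INTER_CUBIC))
E
```

```text
(array([314.4502, 220.4542]), 251, array([21, 19])) (array([173.8286, 221.3714]), 35, array([5, 8]))
(array([0.5038, 0.4244, 0.003 ]), np.float64(0.0006132843052895701)) [0.5047 0.4238 0.    ] [0.5042 0.4254 0.    ]
[[51, 44, 32], [51, 44, 34], [51, 43, 33], [51, 43, 32], [53, 45, 35], [51, 44, 32], [51, 43, 31], [53, 44, 33], [52, 43, 32], [53, 44, 33], [52, 44, 33], [79, 63, 45], [149, 117, 79], [204, 160, 109]]
```

View pics/s2.png

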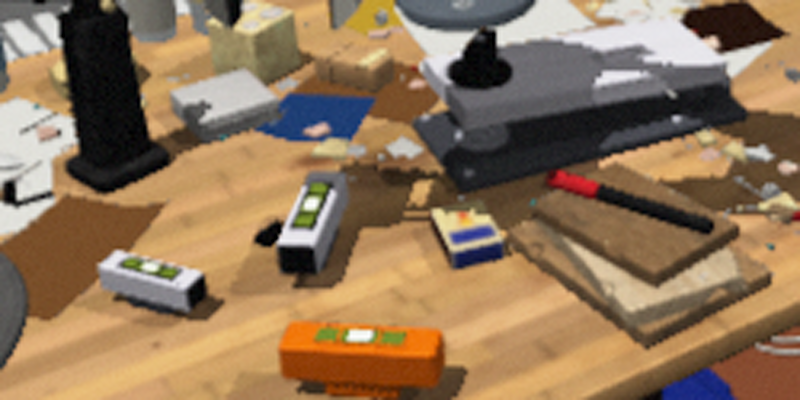

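The black fleck at (314,220) triangulates to about 3 mm, so it's flat debris. Going down to grasp.

```bash
echo '[[[-0.0107, 0.003, 0.025, 0, 0, 0], [-0.0107, 0.003, 0.03, 0, 0, 0], [0, 0, 0.035, 0, 0, 0], [0, 0, 0.03, 0, 0, 0], [0, 0, 0.025, 0, 0, 0], [0, 0, 0.02, 0, 0, 0], [0, 0, 0, 0, 0, 0], [0, 0, 0, 0, 0, 0]]]' | python3 -m pendant 0.05 && python3 -c "
from h import *
go(.4688,.4072,.195,2.474)"
```

```text
time: 4.88
tool_pos: [0.4689, 0.4073, 0.1938]
tool_rot: [-3.141, -0.0, 2.475]
contact_force: [-0.6, -0.0, 1.2]
opening: 0.0498
grip_force: 0.0
tool dx -0.0000 dy -0.0001 dz -0.0012 rz 0.0007
```

```bash
echo '[[[0, 0, 0, 0, 0, 0], [0, 0, 0, 0, 0, 0], [0, 0, 0, 0, 0, 0], [0, 0, 0, 0, 0, 0], [0, 0, 0, 0, 0, 0], [0, 0, 0, 0, 0, 0]]]' | python3 -m pendant 0.01 30 && echo '[[[0, 0, -0.02, 0, 0, 0], [0, 0, -0.03, 0, 0, 0], [0, 0, -0.035, 0, 0, 0], [0, 0, -0.04, 0, 0, 0], [0, 0, -0.03, 0, 0, 0], [0, 0, 0, 0, 0, 0]]]' | python3 -m pendant && python3 -c "
from h import *
go(.54,.17,.34,1.39)"
```

```text
time: 5.38
tool_pos: [0.4691, 0.4075, 0.1949]
tool_rot: [3.14, 0.001, 2.475]
contact_force: [-1.0, -1.0, 7.1]
opening: 0.0259
grip_force: 30.0
time: 5.88
tool_pos: [0.4697, 0.4081, 0.3562]
tool_rot: [3.13, 0.004, 2.475]
contact_force: [0.6, 0.2, -2.0]
opening: 0.026
grip_force: 30.0
tool dx -0.2025 dy -0.1436 dz 0.0162 rz 1.0849
```

```bash
echo '[[[-0.0174, 0, 0, 0, 0, 0.1205], [-0.0174, 0, 0, 0, 0, 0.1205], [-0.0174, 0, 0, 0, 0, 0.1205], [-0.0174, 0, 0, 0, 0, 0.1205], [-0.0174, 0, 0, 0, 0, 0.1205], [-0.0174, 0, 0, 0, 0, 0.1205], [-0.0174, 0, 0, 0, 0, 0.1205], [-0.0174, 0, 0, 0, 0, 0.1205]]]' | python3 -m pendant && echo '[[[-0.0174, 0, 0, 0, 0, 0.1205], [0, 0, 0, 0, 0, 0], [0, 0, 0, 0, 0, 0]]]' | python3 -m pendant; python3 - <<'E'
from h import *
np.set_printoptions(precision=4,suppress=True)
c=robot.read_camera("wrist");cv2.imwrite("pics/w2.png",c["image"][:,:,::-1]);import pickle;pickle.dump(c,open("w2.pkl","wb"))
pickle.dump({n:robot.read_camera(n) for n in("top","scene")},open("ts.pkl","wb"))
E
```

```text
time: 6.55
tool_pos: [0.5312, 0.2878, 0.3474]
tool_rot: [-3.14, 0.001, 1.505]
contact_force: [-0.4, -0.7, -2.3]
opening: 0.026
grip_force: 30.0
time: 6.8
tool_pos: [0.53, 0.2708, 0.348]
tool_rot: [-3.14, 0.001, 1.391]
contact_force: [0.0, 0.2, -2.8]
opening: 0.0257
grip_force: 30.0
```

View pics/w2.png

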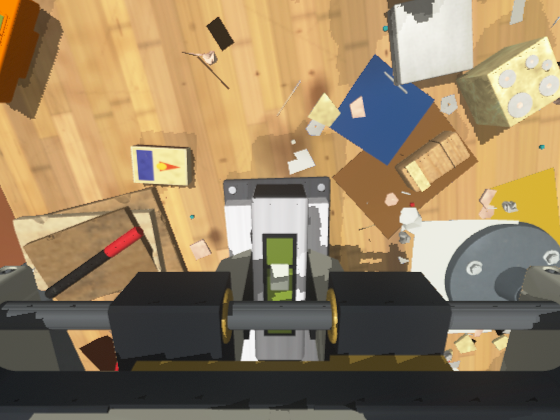

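The camera looks along +tool x: the shelf's knob end is at v≈180, under the held level (centre ~ (280,275)). Moving toward −y so the shelf is in view ahead of the fingers.

```bash
echo '[[[-0.03, -0.0013, 0, 0, 0, 0], [-0.03, -0.0013, 0, 0, 0, 0], [-0.03, -0.0013, 0, 0, 0, 0], [-0.03, -0.0013, 0, 0, 0, 0], [-0.03, -0.0013, 0, 0, 0, 0], [-0.03, -0.0013, 0, 0, 0, 0], [0, 0, 0, 0, 0, 0], [0, 0, 0, 0, 0, 0]]]' | python3 -m pendant; python3 - <<'E'
from h import *
np.set_printoptions(precision=4,suppress=True)
c=robot.read_camera("wrist");cv2.imwrite("pics/w3.png",c["image"][:,:,::-1]);import pickle;pickle.dump(c,open("w3.pkl","wb"))
s=robot.observe();print(s["tool_pos"],s["tool_rot"],s["contact_force"],c["pose"])
E
```

```text
time: 7.62
tool_pos: [0.49, 0.0953, 0.3489]
tool_rot: [3.141, -0.0, 1.39]
contact_force: [0.5, 0.2, -1.5]
opening: 0.0257
grip_force: 30.0
[0.4902 0.0961 0.3489] [ 3.141  -0.0006  1.3906] [-0.1416  0.7645 -1.3393] [[ 0.9837 -0.1708 -0.0563  0.5059]
 [-0.1799 -0.9358 -0.3031  0.1782]
 [-0.0009  0.3083 -0.9513  0.3296]
 [ 0.      0.      0.      1.    ]]
```

View pics/w3.png

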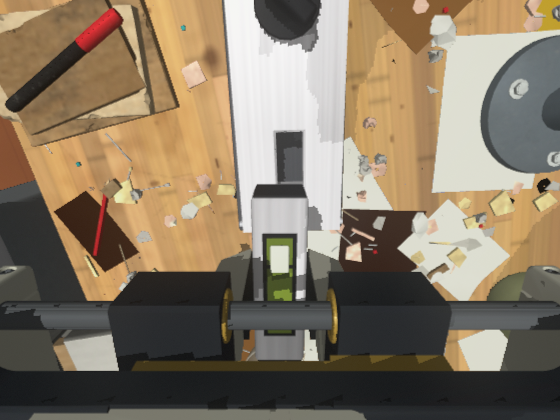

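Socket visible at u 276–303, v 131–183, in line with the held level. The knob is at the top, about (287,8), and the plate edges are at u≈235 and 345. Now measuring the socket mouth and the plate height.

```bash
python3 - <<'E'
from h import *
import pickle
np.set_printoptions(precision=4,suppress=True,linewidth=200)
c=pickle.load(open("w3.pkl","rb"));ts=pickle.load(open("ts.pkl","rb"));w2=pickle.load(open("w2.pkl","rb"))
g=cv2.cvtColor(c["image"],cv2.COLOR_RGB2GRAY).astype(int)
for v in (140,160,176): print(v,g[v,268:312])
for u in (280,290,298): print(u,g[122:192,u])
for v in(60,100,140,170): print("edges",v,[ (int(np.argmax(np.abs(np.diff(g[v,a:b]))))+a) for a,b in((215,250),(328,360))], g[v,222:246],g[v,334:352])
E
```

```text
140 [231 231 231 231 228 210 170 155  85  63  62  62  63  63  62  62  63  63  62  63  63  63  63  63  62  62  65  68  68  66  63  62  63  78 124 176 208 220 235 234 232 232 232 231]
160 [231 231 231 231 231 227 203 172 150  64  60  60  60  60  59  71  89  89  88  89  88  89  91  90  89  89  90  90  89  89  89  88  89  94 126 181 210 221 234 232 231 230 231 230]
176 [230 230 230 231 231 231 225 197 161 104  58  58  58  59  59  58  67  84  88  87  88  89  87  89  88  87  88  89  89  89  89  87  88  90 107 165 217 221 233 231 230 230 230 230]
280 [230 230 229 229 228 228 228 223 196 162  98  63  62  64  63  62  63  63  63  63  62  62  63  62  62  61  61  61  62  61  61  61  61  61  60  60  61  60  60  58  60  59  59  59  58  58  59  59  59
  58  58  58  59  58  58  60  58  58  58  73 107 103  79  50  51  50  50  50  50  51]
290 [229 228 228 228 228 228 228 221 184 170  83  64  63  64  63  64  64  63  63  64  62  62  63  62  62  71  91  92  90  91  91  90  90  91  90  90  89  91  91  90  90  90  91  90  90  89  89  89  89
  89  89  88  89  88  87  88  88  88  91 111 137 125  79  50  50  
[... 377 characters left out ...]
43 244 244 243 243 243 243 242 242 240 240 241] [214 211 210 213 217 216 216 219 220 219 218 210 178 150 148 145 143 146]
edges 100 [232, 344] [193 193 194 193 191 189 177 124 100 108 170 236 235 235 236 237 239 241 240 239 238 239 238 237] [204 203 207 209 208 209 213 214 212 213 191 127 143 146 147 146 146 149]
edges 140 [235, 352] [178 179 176 173 175 181 188 191 192 175 121  98 103 160 228 230 231 232 233 235 236 234 234 233] [196 200 202 202 203 205 205 206 195 161 175 215 214 215 215 214 214 215]
edges 170 [237, 341] [160 163 168 170 169 169 168 168 166 163 161 166 154  93 100 127 195 230 231 233 232 233 235 234] [225 227 226 226 227 227 228 216 138 144 220 219 219 219 219 219 219 219]
```

```bash
python3 - <<'E'
from h import *
import pickle
np.set_printoptions(precision=4,suppress=True,linewidth=200)
c=pickle.load(open("w3.pkl","rb"));ts=pickle.load(open("ts.pkl","rb"))
zt=.055
a=onz(c,288.5,131.5,zt+.0015);b=onz(c,289.6,180.5,zt-.0015);S=(a+b)/2;print("sock",a,b,S,np.linalg.norm(a-b))
print("width",np.linalg.norm(onz(c,276,156,zt)-onz(c,301.8,156,zt)))
m=[onz(c,u,v,z) for u,v,z in((287,60,.0604),(288.3,100,.0583),(289.05,140,.056),(289.7,170,.0546))];print(m);e=m[0]-m[-1];print("yaw",np.arctan2(e[1],e[0]))
e=a-b;print("yaw sock",np.arctan2(e[1],e[0]))
# held level
g=cv2.cvtColor(c["image"],cv2.COLOR_RGB2GRAY).astype(int)
print(g[178:200,280]);print(g[215,244:316]);print(g[200,244:316])
print(onz(c,280,185,.192),robot.observe()["tool_pos"])
# top cam socket
t=ts["top"]; 
g=cv2.cvtColor(pickle.load(open("ts.pkl","rb"))["top"]["image"],cv2.COLOR_RGB2GRAY)[195:240,225:325]
cv2.imwrite("pics/t.png",g)
print(onz(t,285.38,217.23,zt))
E
```

```text
sock [0.5096 0.1572 0.0565] [0.5035 0.1155 0.0535] [0.5066 0.1364 0.055 ] 0.042240049153046674
width 0.02199872060364459
[array([0.5176, 0.2102, 0.0604]), array([0.5137, 0.1815, 0.0583]), array([0.5089, 0.1503, 0.056 ]), array([0.5051, 0.1249, 0.0546])]
yaw 1.426059781919544
yaw sock 1.4237228125555088
[ 58  58  58  73 107 103  79  50  51  50  50  50  50  51  50  50  51  54  60  94 166 201]
[233 233 232 235 235 233 219 161 173 185 194 200 200 201 203 205 206 208 210 209 207 204 203 201 199 199 200 203 205 205 207 207 206 205 205 205 206 207 208 207 206 203 203 202 201 200 200 200 200
 201 203 205 206 209 211 211 207 204 201 202 197 180 166 142 112 127 127 127 126 126 126 127]
[233 233 235 234 233 232 218 162 183 190 196 198 197 199 201 201 204 204 206 207 205 203 202 200 198 197 198 200 202 204 205 205 205 204 204 203 204 205 205 206 205 203 202 200 200 200 197 198 197
 198 199 200 202 204 206 208 208 204 201 199 198 187 173 163 189 229 229 229 229 227 227 228]
[0.5002 0.1457 0.192 ] [0.4902 0.0961 0.3489]
[0.5063 0.1342 0.055 ]
```

The socket's hinge-side edge is hidden by the held level. Using the 47 mm length, its centre is (0.5063,0.134), and the top camera agrees with (0.5063,0.1342). Plate top z≈0.055 there, yaw≈1.415, tilt 0.06. Moving to hover about 11 mm above the mouth with matching tilt.

```bash
echo '[[[0.0094, 0.0032, 0.02, 0, 0, 0], [0.0094, 0.0032, 0.02, 0, 0, 0], [0.0094, 0.0031, 0.02, 0, 0, 0], [0, 0, 0.014, 0, 0, 0], [0, 0, 0.014, 0, 0, 0], [0, 0, 0, 0, 0.06, -0.025], [0, 0, 0, 0, 0, 0], [0, 0, 0, 0, 0, 0]]]' | python3 -m pendant; python3 - <<'E'
from h import *
np.set_printoptions(precision=4,suppress=True)
s=robot.observe();print(s["tool_pos"],s["tool_rot"],s["contact_force"]);go(.5044,.1219,.261,1.415)
c=robot.read_camera("scene")
cv2.imwrite("pics/s3.png",cv2.resize(c["image"][150:270,190:350,::-1],(800,600),interpolation=cv2.INTER_CUBIC))
c=robot.read_camera("wrist");cv2.imwrite("pics/w4.png",c["image"][:,:,::-1])
print(proj(c,(.5063,.1341,.055)),proj(c,(.5063+.0235*.155,.1341+.0235*.988,.0565)))
g=cv2.cvtColor(c["image"],cv2.COLOR_RGB2GRAY).astype(int);print(g[120:210,290])
E
```

```text
time: 8.33
tool_pos: [0.5047, 0.1228, 0.2606]
tool_rot: [3.141, -0.059, 1.416]
contact_force: [1.3, -1.0, -2.1]
opening: 0.026
grip_force: 30.0
[0.5047 0.1228 0.2606] [ 3.1407 -0.0589  1.4162] [ 1.2516 -1.0231 -2.064 ]
tool dx -0.0009 dy -0.0001 dz -0.0004 rz 0.0012
(np.float64(277.6642747265943), np.float64(246.4972837285543)) (np.float64(277.6529939451135), np.float64(211.35457788512028))
[208 207 208 208 207 207 207 208 208 206 206 207 206 207 206 206 206 205
 205 204 204 204 203 203 204 203 203 203 202 202 202 201 202 201 201 200
 201 200 199 201 201 201 200 199 199 198 198 197 198 197 197 196 197 197
 197 196 195 196 195 195 195 193 193 178 101  51  50  50  51  51  50  49
  50  50  50  54  57  90 157 190 190 189 188 188 187 187 188 187 188 189]
```

View pics/s3.png

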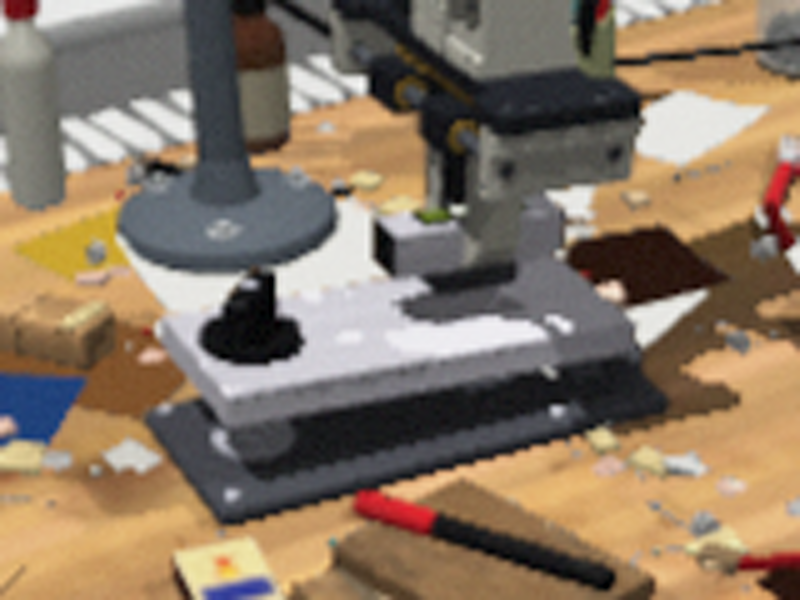

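The scene crop shows the held level parallel to the plate, with its plug just above the dark socket at about crop (470,295). Lowering slowly along the tool axis.

```bash
echo '[[[-0.0009, 0, 0.004, 0, 0, 0], [0, 0, 0.004, 0, 0, 0], [0, 0, 0.002, 0, 0, 0]]]' | python3 -m pendant; echo '[[[0, 0, 0.002, 0, 0, 0], [0, 0, 0.001, 0, 0, 0], [0, 0, 0, 0, 0, 0]]]' | python3 -m pendant;echo '[[[0, 0, 0.002, 0, 0, 0], [0, 0, 0, 0, 0, 0]]]' | python3 -m pendant
```

```text
time: 8.68
tool_pos: [0.5042, 0.1215, 0.2502]
tool_rot: [3.141, -0.059, 1.415]
contact_force: [-0.5, 0.1, -1.0]
opening: 0.0257
grip_force: 30.0
time: 8.93
tool_pos: [0.5043, 0.1216, 0.2474]
tool_rot: [3.141, -0.06, 1.415]
contact_force: [-0.4, 0.4, -2.2]
opening: 0.0255
grip_force: 30.0
time: 9.1
tool_pos: [0.5044, 0.1217, 0.2455]
tool_rot: [3.141, -0.06, 1.415]
contact_force: [-0.3, 0.9, -0.9]
opening: 0.0257
grip_force: 30.0
```

```bash
echo '[[[0.0005, 0, 0.002, 0, 0, 0], [0, 0, 0.002, 0, 0, 0], [0, 0, 0, 0, 0, 0]]]' | python3 -m pendant;echo '[[[0, 0, 0.003, 0, 0, 0], [0, 0, 0, 0, 0, 0]]]' | python3 -m pendant;echo '[[[0, 0, 0.003, 0, 0, 0], [0, 0, 0, 0, 0, 0]]]' | python3 -m pendant
```

```text
time: 9.35
tool_pos: [0.5044, 0.1225, 0.2413]
tool_rot: [3.141, -0.06, 1.415]
contact_force: [-0.3, 0.1, -1.5]
opening: 0.0253
grip_force: 30.0
time: 9.52
tool_pos: [0.5044, 0.1227, 0.2382]
tool_rot: [3.141, -0.06, 1.415]
contact_force: [-0.9, 0.1, -1.8]
opening: 0.0259
grip_force: 30.0
time: 9.68
tool_pos: [0.5044, 0.1228, 0.2352]
tool_rot: [3.142, -0.06, 1.415]
contact_force: [-0.2, -0.0, -2.5]
opening: 0.0259
grip_force: 30.0
```

```bash
echo '[[[0, 0, 0.002, 0, 0, 0], [0, 0, 0, 0, 0, 0]]]' | python3 -m pendant;echo '[[[0, 0, 0.002, 0, 0, 0], [0, 0, 0, 0, 0, 0]]]' | python3 -m pendant;echo '[[[0, 0, 0.002, 0, 0, 0], [0, 0, 0, 0, 0, 0]]]' | python3 -m pendant;python3 - <<'E'
from h import *
c=robot.read_camera("scene")
cv2.imwrite("pics/s4.png",cv2.resize(c["image"][150:270,190:350,::-1],(800,600),interpolation=cv2.INTER_CUBIC))
E
```

```text
time: 9.85
tool_pos: [0.5046, 0.123, 0.2342]
tool_rot: [3.141, -0.06, 1.416]
contact_force: [-2.6, -1.1, 7.5]
opening: 0.0256
grip_force: 30.0
time: 10.02
tool_pos: [0.5046, 0.1234, 0.2329]
tool_rot: [3.14, -0.061, 1.416]
contact_force: [-4.8, 1.2, 11.6]
opening: 0.0254
grip_force: 30.0
time: 10.18
tool_pos: [0.5046, 0.1239, 0.2313]
tool_rot: [3.14, -0.062, 1.415]
contact_force: [-4.9, 4.3, 14.1]
opening: 0.0257
grip_force: 30.0
```

View pics/s4.png

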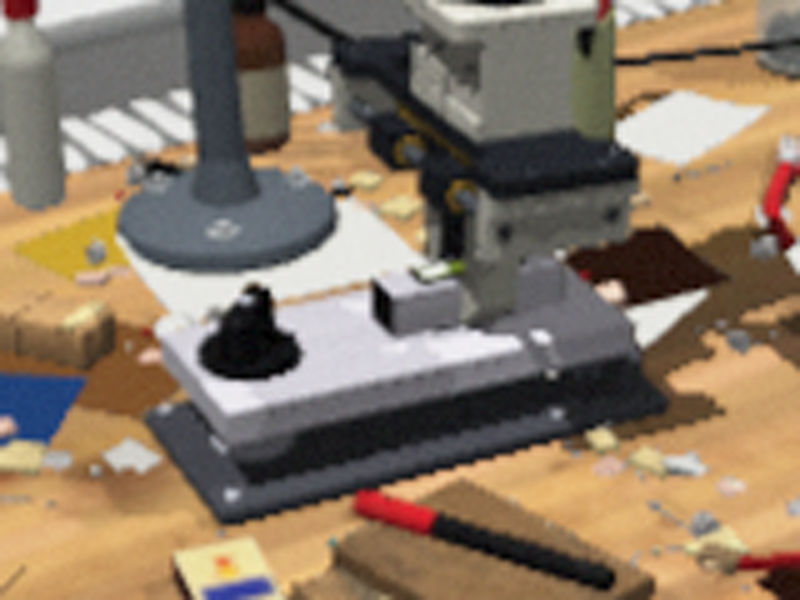

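The bar looks seated on the plate, and the knob end is pressed slightly down. I'll ease back to the contact height, release, rise, and check that it's flush.

```bash
echo '[[[0, 0, -0.002, 0, 0, 0], [0, 0, -0.002, 0, 0, 0], [0, 0, 0, 0, 0, 0]]]' | python3 -m pendant; echo '[[[0, 0, 0, 0, 0, 0], [0, 0, 0, 0, 0, 0], [0, 0, 0, 0, 0, 0]]]' | python3 -m pendant 0.05; echo '[[[0, 0, -0.015, 0, 0, 0], [0, 0, -0.03, 0, 0, 0], [0, 0, -0.03, 0, 0, 0], [0, 0, -0.025, 0, 0, 0], [-0.016, 0, 0, 0, -0.06, 0], [-0.016, 0, 0, 0, 0, 0], [-0.016, 0, 0, 0, 0, 0], [0, 0, 0, 0, 0, 0]]]' | python3 -m pendant; python3 - <<'E'
from h import *
import pickle
np.set_printoptions(precision=4,suppress=True)
C={n:robot.read_camera(n) for n in("wrist","top","scene")};pickle.dump(C,open("c5.pkl","wb"))
a=cv2.resize(C["scene"]["image"][175:260,200:340],(560,340),interpolation=cv2.INTER_CUBIC)
w=C["wrist"]["image"][0:260,180:420]
out=np.zeros((340,800,3),np.uint8);out[:,:560]=a;out[:260,560:]=w
cv2.imwrite("pics/m5.png",out[:,:,::-1]);s=robot.observe();print(s["tool_pos"],s["tool_rot"])
E
```

```text
time: 10.48
tool_pos: [0.5047, 0.1232, 0.2345]
tool_rot: [3.14, -0.061, 1.415]
contact_force: [-1.4, 1.5, 4.0]
opening: 0.0258
grip_force: 30.0
time: 10.73
tool_pos: [0.5046, 0.1228, 0.2334]
tool_rot: [3.141, -0.06, 1.415]
contact_force: [-0.2, 0.8, -0.0]
opening: 0.0413
grip_force: 0.0
time: 11.4
tool_pos: [0.496, 0.0678, 0.3324]
tool_rot: [3.141, 0.001, 1.414]
contact_force: [0.2, -0.8, -0.3]
opening: 0.0499
grip_force: 0.0
[0.4963 0.0698 0.3324] [ 3.1411 -0.0002  1.4145]
```

View pics/m5.png

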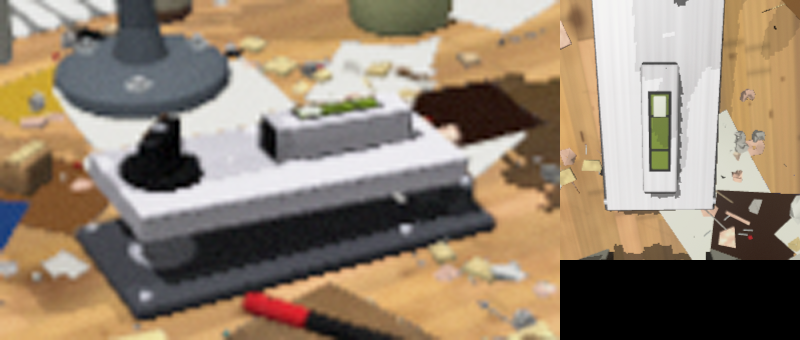

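The level sits flush in the socket and the bubble is at the knob end, as expected for an unpressed shelf. That's my 10 views used, so from here I measure numerically. Moving to look at the knob.

```bash
echo '[[[0.028, 0.001, 0, 0, 0, 0], [0.028, 0.001, 0, 0, 0, 0], [0.028, 0.001, 0, 0, 0, 0], [0.028, 0.001, 0, 0, 0, 0], [0, 0, 0, 0, 0, 0], [0, 0, 0, 0, 0, 0]]]' | python3 -m pendant; python3 - <<'E'
from h import *
import pickle
np.set_printoptions(precision=4,suppress=True,linewidth=220)
C={n:robot.read_camera(n) for n in("wrist","top","scene")};pickle.dump(C,open("c6.pkl","wb"))
K=np.array([.5241,.2477,.068])
for n in("wrist","top"):
    c=C[n];p=proj(c,K);print(n,p)
    g=cv2.cvtColor(c["image"],cv2.COLOR_RGB2GRAY).astype(int);u,v=map(int,p);R=45 if n=="wrist" else 16
    m=(g<75).astype(np.uint8);roi=np.zeros_like(m);roi[max(0,v-R):v+R,u-R:u+R]=1;m&=roi
    k,l,st,ce=cv2.connectedComponentsWithStats(m);i=1+np.argmax(st[1:,4]);print(st[i],ce[i],onz(c,*ce[i],.068))
    q=np.argwhere(l==i)[:,::-1].astype(np.int32);(cx,cy),r=cv2.minEnclosingCircle(q);print("circle",cx,cy,r,onz(c,cx,cy,.068))
    if n=="wrist":
        sub=g[max(0,v-R):v+R:2,u-R:u+R:2]
        for row in sub: print(" ".join("%3d"%x for x in row))
E
```

```text
time: 12.05
tool_pos: [0.5173, 0.1815, 0.3321]
tool_rot: [3.141, 0.0, 1.419]
contact_force: [0.3, 0.2, 0.2]
opening: 0.0499
grip_force: 0.0
wrist (np.float64(274.1908364666583), np.float64(131.39586739052066))
[ 243   99   63   65 3050] [274.0518 131.419 ] [0.524  0.2477 0.068 ]
circle 275.03619384765625 132.2697296142578 33.28379440307617 [0.5246 0.247  0.068 ]
103 104 105 103 106 105 103  94  93  95  93  92  92  92  86  91  93  92  92  92  90  90  91  92  91  92  91  91  90  90  89  89  91  90  92  91  91  91  90  91  92  90  90  92  93
101 104 104 102 105 104 101  95  92  94  93  92  93  92  91  91  94  92  91  91  90  89  91  92  91  92  90  90  90  91  90  88  91  91  91  92  91  91  90  92  92  91  91  93  92
103 104 105 103 105 105 102  94  94  95  94  91  92  93  91  91  93  93  92  91  89  91  91  91  91  91  91  91  90  91  90  90  90  91  91  92  91  91  91  92  92  91  90  92  93
143 148 150 147 149 149 148 144 143 144 144 141 144 143 144 140 134 133 135 134 132 134 135 133 134 134 131 131 132 133 133 134 144 147 147 147 147 147 146 146 147 147 148 148 160
232 234 238 236
[... 6857 characters left out ...]
238 234 237 238 235 236 238 239 237 234 236 237 238 236 236 234 235 236 234 232 234 223 172 136 138 135 167 234 235 234 233 233 233 236 235 235 235
239 236 236 238 242 238 237 239 239 234 236 238 235 235 238 239 237 234 236 237 238 235 236 233 234 237 234 231 234 234 237 176 178 173 198 234 234 234 233 233 234 236 234 235 235
238 236 236 238 241 238 237 238 239 234 236 238 235 235 238 239 237 235 235 236 238 236 235 234 234 236 234 232 234 234 236 239 241 238 235 234 235 234 233 233 234 237 234 235 235
top (np.float64(238.57752742148816), np.float64(210.6762857229658))
[222 222   2   4   6] [222.3333 223.8333] [0.4929 0.2877 0.068 ]
circle 222.5 223.5 1.581238865852356 [0.4937 0.2872 0.068 ]
```

Knob found at (0.524,0.2477), exactly where the plate geometry predicts. The bar is at about 2.29 rad, i.e. 0.87 rad CCW of the plate axis, which is within the given range. Moving over it, turning to match, and descending.

```bash
python3 - <<'E'
from h import *
import pickle
c=pickle.load(open("c6.pkl","rb"))["wrist"];print(onz(c,273.5,138,.094))
E
echo '[[[0.0327, -0.0016, 0, 0, 0, 0], [0.0326, -0.0016, 0, 0, 0, 0], [0, 0, 0, 0, 0, -0.1244], [0, 0, 0, 0, 0, -0.1244], [0, 0, 0, 0, 0, -0.1244], [0, 0, 0, 0, 0, -0.1244], [0, 0, 0, 0, 0, -0.1244], [0, 0, 0, 0, 0, -0.1244]]]' | python3 -m pendant 0.034; echo '[[[0, 0, 0, 0, 0, -0.1244], [0, 0, 0.03, 0, 0, 0], [0, 0, 0.03, 0, 0, 0], [0, 0, 0.015, 0, 0, 0], [0, 0, 0, 0, 0, 0], [0, 0, 0, 0, 0, 0]]]' | python3 -m pendant; python3 -c "
from h import *
go(.524,.2465,.246,2.29)"
```

```text
[0.52368091 0.24534461 0.094     ]
time: 12.87
tool_pos: [0.5245, 0.2436, 0.3326]
tool_rot: [3.141, 0.001, 2.166]
contact_force: [-0.6, 0.6, 0.8]
opening: 0.034
grip_force: 0.0
time: 13.37
tool_pos: [0.5246, 0.2438, 0.2573]
tool_rot: [-3.141, 0.0, 2.285]
contact_force: [0.8, -0.7, 0.1]
opening: 0.0338
grip_force: 0.0
tool dx 0.0024 dy 0.0013 dz 0.0113 rz -0.0052
```

```bash
echo '[[[0.0024, 0.0013, 0.006, 0, 0, 0], [0, 0, 0.003, 0, 0, 0], [0, 0, 0, 0, 0, 0]]]' | python3 -m pendant; echo '[[[0, 0, 0.002, 0, 0, 0], [0, 0, 0, 0, 0, 0]]]' | python3 -m pendant; echo '[[[0, 0, 0.002, 0, 0, 0], [0, 0, 0, 0, 0, 0]]]' | python3 -m pendant
```

```text
time: 13.62
tool_pos: [0.5239, 0.2474, 0.2489]
tool_rot: [3.14, 0.001, 2.286]
contact_force: [-0.9, -0.2, 0.8]
opening: 0.034
grip_force: 0.0
time: 13.78
tool_pos: [0.5241, 0.2474, 0.2471]
tool_rot: [3.14, 0.001, 2.286]
contact_force: [-0.6, 0.4, 2.1]
opening: 0.0343
grip_force: 1.0
time: 13.95
tool_pos: [0.5241, 0.2475, 0.2449]
tool_rot: [3.14, 0.001, 2.286]
contact_force: [1.0, 1.7, 2.2]
opening: 0.0342
grip_force: 1.2
```

Flange contact at z≈0.247. Closing on the bar, then pressing.

```bash
echo '[[[0, 0, 0, 0, 0, 0], [0, 0, 0, 0, 0, 0], [0, 0, 0, 0, 0, 0], [0, 0, 0, 0, 0, 0]]]' | python3 -m pendant 0.005 25; echo '[[[0, 0, 0.003, 0, 0, 0], [0, 0, 0.003, 0, 0, 0], [0, 0, 0, 0, 0, 0]]]' | python3 -m pendant;echo '[[[0, 0, 0.002, 0, 0, 0], [0, 0, 0.002, 0, 0, 0], [0, 0, 0, 0, 0, 0]]]' | python3 -m pendant
```

```text
time: 14.28
tool_pos: [0.5234, 0.2469, 0.2442]
tool_rot: [-3.14, 0.0, 2.286]
contact_force: [0.3, -1.2, 0.3]
opening: 0.0141
grip_force: 24.9
time: 14.53
tool_pos: [0.5236, 0.2477, 0.238]
tool_rot: [3.141, -0.0, 2.286]
contact_force: [-2.2, 2.5, 3.9]
opening: 0.0138
grip_force: 25.0
time: 14.78
tool_pos: [0.5236, 0.2481, 0.2345]
tool_rot: [3.141, -0.0, 2.286]
contact_force: [-4.2, 5.5, 5.3]
opening: 0.0138
grip_force: 25.0
```

```bash
echo '[[[0.001, 0, 0.002, 0, 0, 0], [0, 0, 0.002, 0, 0, 0], [0, 0, 0, 0, 0, 0]]]' | python3 -m pendant;echo '[[[0.0005, 0, 0.002, 0, 0, 0], [0, 0, 0, 0, 0, 0]]]' | python3 -m pendant;echo '[[[0.0003, 0, 0.001, 0, 0, 0], [0, 0, 0, 0, 0, 0]]]' | python3 -m pendant
```

```text
time: 15.03
tool_pos: [0.5233, 0.2486, 0.2312]
tool_rot: [3.14, 0.001, 2.287]
contact_force: [-2.7, 3.9, 8.8]
opening: 0.0141
grip_force: 25.0
time: 15.2
tool_pos: [0.5232, 0.2488, 0.2303]
tool_rot: [3.139, 0.002, 2.287]
contact_force: [-5.1, 1.1, 16.4]
opening: 0.0138
grip_force: 25.1
time: 15.37
tool_pos: [0.5231, 0.2489, 0.23]
tool_rot: [3.139, 0.002, 2.287]
contact_force: [-4.9, 0.5, 20.9]
opening: 0.0142
grip_force: 25.1
```

The foot is standing on its pad: force rises steeply after about 15 mm of travel. Now turning clockwise in small steps, lifting 0.5 mm per 0.1 rad to hold the push steady.

```bash
echo '[[[0, 0, -0.0008, 0, 0, 0], [0, 0, -0.0005, 0, 0, 0.1], [0, 0, 0, 0, 0, 0]]]' | python3 -m pendant;echo '[[[0, 0, -0.0005, 0, 0, 0.1], [0, 0, 0, 0, 0, 0]]]' | python3 -m pendant;python3 -c "
from h import *
print(robot.observe()['torque'])"
```

```text
time: 15.62
tool_pos: [0.5231, 0.2488, 0.2309]
tool_rot: [3.139, 0.002, 2.182]
contact_force: [-4.1, -0.4, 16.6]
opening: 0.0135
grip_force: 25.1
time: 15.78
tool_pos: [0.5231, 0.2488, 0.2313]
tool_rot: [3.139, 0.002, 2.082]
contact_force: [-3.5, 0.6, 16.8]
opening: 0.0138
grip_force: 25.0
[-0.33521932  0.72785252 -0.05797106]
```

Working well. Next 0.4 rad, then measure the bubble.

```bash
echo '[[[0, 0, -0.0005, 0, 0, 0.1], [0, 0, -0.0005, 0, 0, 0.1], [0, 0, 0, 0, 0, 0]]]' | python3 -m pendant;echo '[[[0, 0, -0.0005, 0, 0, 0.1], [0, 0, -0.0005, 0, 0, 0.1], [0, 0, 0, 0, 0, 0]]]' | python3 -m pendant; echo '[[[0, 0, 0, 0, 0, 0], [0, 0, 0, 0, 0, 0], [0, 0, 0, 0, 0, 0], [0, 0, 0, 0, 0, 0], [0, 0, 0, 0, 0, 0], [0, 0, 0, 0, 0, 0], [0, 0, 0, 0, 0, 0], [0, 0, 0, 0, 0, 0]]]' | python3 -m pendant; python3 - <<'E'
from h import *
import pickle
np.set_printoptions(precision=4,suppress=True,linewidth=220)
C={n:robot.read_camera(n) for n in("wrist","top","scene")};pickle.dump(C,open("c7.pkl","wb"))
S=np.array([.5063,.1341,.079])
for n in C:
    c=C[n];p=proj(c,S);print(n,p)
    for s in(-.03,.03): print(proj(c,S+s*np.array([.155,.988,0])))
for n in("top","scene"):
    c=C[n];im=c["image"].astype(int)
    for s in np.arange(-.032,.033,.002):
        u,v=proj(c,S+s*np.array([.155,.988,0]));u,v=int(round(u)),int(round(v));print("%.3f"%s,im[v,u],end=";")
    print()
E
```

```text
time: 16.03
tool_pos: [0.523, 0.2487, 0.2323]
tool_rot: [3.139, 0.001, 1.881]
contact_force: [-4.4, -0.7, 16.0]
opening: 0.0138
grip_force: 25.0
time: 16.28
tool_pos: [0.523, 0.2486, 0.2333]
tool_rot: [3.139, 0.001, 1.682]
contact_force: [-3.9, -1.5, 16.9]
opening: 0.0139
grip_force: 25.0
time: 16.95
tool_pos: [0.523, 0.2486, 0.2332]
tool_rot: [3.139, 0.001, 1.686]
contact_force: [-4.5, -1.7, 16.1]
opening: 0.0143
grip_force: 25.0
wrist (np.float64(226.6346593938957), np.float64(456.2586464041019))
(np.float64(215.93000377463508), np.float64(489.80942375336963))
(np.float64(238.4007966174588), np.float64(419.3809490461027))
top (np.float64(285.24235069405813), np.float64(216.76749195958385))
(np.float64(297.61052555651554), np.float64(218.43715438412454))
(np.float64(272.89052543004505), np.float64(215.1000366763944))
scene (np.float64(284.1592417925829), np.float64(200.95258345465479))
(np.float64(295.3020138016754), np.float64(198.46919130134054))
(np.float64(272.80239055515443), np.float64(203.48368749468833))
-0.032 [249 250 252];-0.030 [250 250 252];-0.028 [251 251 255];-0.026 [
[... 540 characters left out ...]
4];0.032 [129 130 139];
-0.032 [226 219 210];-0.030 [228 227 223];-0.028 [235 234 235];-0.026 [234 232 236];-0.024 [232 230 230];-0.022 [217 209 199];-0.020 [217 209 199];-0.018 [224 221 215];-0.016 [176 180 162];-0.014 [176 174 165];-0.012 [176 174 165];-0.010 [183 178 171];-0.008 [226 222 217];-0.006 [224 221 216];-0.004 [165 166 163];-0.002 [168 164 163];0.000 [164 157 153];0.002 [169 157 146];0.004 [169 157 146];0.006 [168 143 124];0.008 [121 102  70];0.010 [129 100  75];0.012 [129 100  75];0.014 [146 117  90];0.016 [149 115  83];0.018 [167 127  86];0.020 [107  83  57];0.022 [135 118  98];0.024 [170 161 152];0.026 [173 159 146];0.028 [173 159 146];0.030 [147 125 109];0.032 [128 126 118];
```

The top view shows the bubble (white run) about 9 mm to the hinge side and still settling, so the knob end is still low. I'll turn another 0.2 rad and wait for it.

```bash
echo '[[[0, 0, -0.0005, 0, 0, 0.1], [0, 0, -0.0005, 0, 0, 0.1], [0, 0, 0, 0, 0, 0], [0, 0, 0, 0, 0, 0], [0, 0, 0, 0, 0, 0], [0, 0, 0, 0, 0, 0], [0, 0, 0, 0, 0, 0], [0, 0, 0, 0, 0, 0]]]' | python3 -m pendant; for i in 1 2 3; do echo '[[[0, 0, 0, 0, 0, 0], [0, 0, 0, 0, 0, 0], [0, 0, 0, 0, 0, 0], [0, 0, 0, 0, 0, 0], [0, 0, 0, 0, 0, 0], [0, 0, 0, 0, 0, 0], [0, 0, 0, 0, 0, 0], [0, 0, 0, 0, 0, 0]]]' | python3 -m pendant|tail -4; done; cat >> h.py <<'E'
def bub():
    c=robot.read_camera("top");im=c["image"].astype(np.float32);S=np.array([.5063,.1341,.079]);s=np.arange(-.036,.037,.001)
    P=np.array([proj(c,S+k*np.array([.155,.988,0])) for k in s],np.float32)
    q=cv2.remap(im,P[None,:,0].copy(),P[None,:,1].copy(),cv2.INTER_LINEAR)[0]
    for k,x in zip(s,q): print("%+d:%d,%d"%(round(k*1000),x[1],100*(x[1]-x[2])/max(x[1],1)),end=" ")
    print()
E
python3 -c "
from h import *
bub()"
```

```text
time: 17.77
tool_pos: [0.523, 0.2484, 0.2342]
tool_rot: [3.139, 0.0, 1.486]
contact_force: [-4.2, -2.8, 15.0]
opening: 0.0136
grip_force: 25.0
tool_rot: [3.139, 0.0, 1.486]
contact_force: [-3.9, -1.5, 15.2]
opening: 0.0139
grip_force: 25.0
tool_rot: [3.139, 0.0, 1.486]
contact_force: [-5.8, -2.8, 15.3]
opening: 0.0134
grip_force: 25.0
tool_rot: [3.139, 0.0, 1.486]
contact_force: [-4.6, -2.0, 16.5]
opening: 0.0136
grip_force: 25.0
-36:248,-1 -35:248,-1 -34:248,-1 -33:248,0 -32:249,0 -31:249,-1 -30:249,-1 -29:249,-1 -28:239,-2 -27:220,-4 -26:200,-4 -25:177,11 -24:151,35 -23:152,48 -22:164,53 -21:173,57 -20:173,57 -19:174,57 -18:176,57 -17:177,57 -16:177,57 -15:176,57 -14:174,58 -13:166,49 -12:158,40 -11:172,24 -10:205,10 -9:234,0 -8:230,0 -7:227,0 -6:208,0 -5:183,0 -4:161,2 -3:154,3 -2:148,4 -1:147,4 +0:147,4 +1:143,5 +2:129,8 +3:116,11 +4:103,21 +5:90,34 +6:83,45 +7:79,52 +8:76,58 +9:77,57 +10:79,56 +11:73,55 +12:63,52 +13:57,51 +14:60,53 +15:64,56 +16:68,57 +17:73,58 +18:76,59 +19:77,59 +20:77,59 +21:76,58 +22:76,57 +23:77,57 +24:77,57 +25:77,57 +26:69,50 +27:61,41 +28:68,20 +29:82,2 +30:97,-7 +31:112,-6 +32:126,-4 +33:130,-4 +34:133,-4 +35:133,-4 +36:132,-6
```

The settled bubble spans about −11 to +4.5 mm and the vial is centred near +1.8, so the bubble is at about −5 mm. That needs roughly 0.3 rad more clockwise.

```bash
echo '[[[0, 0, -0.0005, 0, 0, 0.1], [0, 0, -0.0005, 0, 0, 0.1], [0, 0, -0.0005, 0, 0, 0.1], [0, 0, 0, 0, 0, 0], [0, 0, 0, 0, 0, 0], [0, 0, 0, 0, 0, 0], [0, 0, 0, 0, 0, 0], [0, 0, 0, 0, 0, 0]]]' | python3 -m pendant; for i in 1 2 3; do echo '[[[0, 0, 0, 0, 0, 0], [0, 0, 0, 0, 0, 0], [0, 0, 0, 0, 0, 0], [0, 0, 0, 0, 0, 0], [0, 0, 0, 0, 0, 0], [0, 0, 0, 0, 0, 0], [0, 0, 0, 0, 0, 0], [0, 0, 0, 0, 0, 0]]]' | python3 -m pendant|tail -4; done
python3 -c "
from h import *
bub();print(robot.observe()['qpos'])"
```

```text
time: 20.48
tool_pos: [0.523, 0.2483, 0.2356]
tool_rot: [3.139, -0.0, 1.186]
contact_force: [-4.8, -2.4, 16.3]
opening: 0.014
grip_force: 25.0
tool_rot: [3.139, -0.0, 1.186]
contact_force: [-4.0, -3.4, 15.6]
opening: 0.0136
grip_force: 25.0
tool_rot: [3.139, -0.0, 1.186]
contact_force: [-4.9, -3.3, 15.6]
opening: 0.014
grip_force: 25.0
tool_rot: [3.139, -0.0, 1.186]
contact_force: [-4.1, -3.9, 15.5]
opening: 0.0138
grip_force: 25.0
-36:247,-1 -35:247,-1 -34:247,-1 -33:247,-1 -32:248,-1 -31:248,-1 -30:247,-1 -29:245,-2 -28:230,-2 -27:204,-3 -26:177,-2 -25:160,15 -24:144,38 -23:148,50 -22:162,57 -21:172,60 -20:174,59 -19:176,57 -18:176,57 -17:176,57 -16:175,57 -15:175,58 -14:175,58 -13:160,56 -12:145,53 -11:140,52 -10:144,53 -9:147,54 -8:145,50 -7:143,46 -6:140,35 -5:138,21 -4:137,10 -3:143,7 -2:149,4 -1:151,4 +0:152,4 +1:152,4 +2:151,3 +3:149,3 +4:148,3 +5:148,4 +6:140,6 +7:125,9 +8:111,14 +9:96,24 +10:81,38 +11:70,45 +12:61,49 +13:55,52 +14:59,49 +15:63,47 +16:69,52 +17:74,57 +18:78,59 +19:79,56 +20:80,54 +21:79,56 +22:78,57 +23:77,58 +24:75,59 +25:73,57 +26:67,45 +27:62,31 +28:72,13 +29:89,1 +30:105,-5 +31:117,-6 +32:130,-6 +33:132,-6 +34:133,-5 +35:133,-5 +36:131,-6 
[ 0.31128494  0.6175121   1.57878105 -0.0017333   0.94315197  0.69674939]
```

The bubble now spans −5.5 to +9.3 mm between lines at −11 and +13 mm. That is within 1 mm of centre and settled, with the push steady at about 15.5 N. Handing in.

```bash
python3 -c "
from cell import robot
print(robot.hand_in())"
```

```text
the job is handed in; nothing more can be done
None
```

The job is handed in: the level sits flush in the socket and is released, the foot stands on its pad with the knob still gripped and pressed at about 15.5 N, and the bubble rests within about 1 mm of centre between the lines, at roughly 23 s on the robot's clock.

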